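Release the actuator trolley and catch it at the test probe

ROBOT

A 6-joint arm with a two-finger parallel gripper is mounted at the origin on the work surface. World frame = base frame: x ahead of the robot, y to its left, z up, the work surface at z = 0. Lengths are in m, angles in rad, forces in N, time in s.
With the tool pointing down it reaches from about 0.35 to 1 m from the base axis. Payload 7.1 kg.
Tool frame: the origin (TCP) lies between the finger pads; the fingertips stand 22 mm ahead of it and the grasp point (between the pads) lies 3 mm ahead of it; z points along the fingers, y is the line along which they close (so a half turn about z gives the same grasp; the last joint's range is limited). The gripper opens to 85 mm and grips with 20 to 120 N. Pads are 22 mm wide; open, the fingers measure 114 mm over their backs; the gripper's body (76 mm by 85 mm) begins 54 mm behind the grasp point. The pads swing forward as they close: fully open they stand 13 mm farther back than shut.
Start: joints at [-0.019, 0.423, 1.63, -0, 1.089, -0.019], TCP at [0.625, 0, 0.253] pointing down, gripper open.
Joint ranges: [-3, 3], [-0.9, 2.11], [0.09, 2.58], [-1.31, 4.45], [0.11, 2.69], [-2.54, 2.54]. Speed limits (rad/s): [2.39, 2.39, 3.01, 3.14, 3.14, 3.14].

INTERFACE

Orientations are given as a rotation vector (axis times angle).
In Python, from rig import manip gives the robot as it stands. The module is installed in compiled form; this text tells all that it offers. Calls block until the motion is done:
- manip.move_to(position, orientation): joint-space move of the TCP to a pose.
- manip.servo_line(position, orientation=None, rate=0.15): straight line of the TCP; orientation=None keeps the orientation; rate is the mean speed in m/s.
- manip.set_joints(angles): joint-space move.
- manip.command_gripper(opening, f_grip=None): finger opening in m; f_grip is the grip in N (None keeps the last); returns when the fingers have stopped.
- manip.hold(seconds).
- manip.solve_ik(position, orientation): joint angles nearest the present ones, or None.
- manip.camera(name): name is "scene" or "side" or "wrist"; returns a dict with "image" (420x560x3 uint8, red, green, blue), "fx", "fy", "cx", "cy" (pixels), "k1" (the pictures are not rectified: a ray, as slopes to the right and down, at radius r is drawn at 1 + k1 r^2 times it, then the intrinsics apply), "cam_to_world" (4x4, takes a point from camera to world coordinates); the wrist camera has in their place "mount" (4x4, takes a point from camera to tool coordinates, whose origin is the TCP and whose axes are the flange's). Camera axes: x right, y down, z forward; pixel columns grow to the right and rows downward; lengths in m; the calibration is good to about 2 mm. A picture is of the moment at which its call begins: read the wrist's pose just before it. There is no depth.
A pose or a line that the arm cannot do raises manip.IKError and nothing moves.
- manip.sign_off(): hands the job in; it is judged then, once.
Readings, each from a call of its own:
- manip.get_time(): time.
- manip.get_joint_positions(): joint angles.
- manip.get_joint_vel(): joint speeds.
- manip.get_tau(): joint torques, N m.
- manip.get_position(): TCP position.
- manip.get_ee_rot(): TCP orientation.
- manip.get_contact_force(): force on the tool from outside, world axes, zero at the start.
- manip.get_torque(): the same for the moment, N m.
- manip.get_width(): finger opening in m.
- manip.get_grip_force(): force on a finger pad.
Only numpy, scipy, OpenCV 4.12 (cv2) and the standard library are available. Lean on these libraries where they do the work, as an engineer would, in place of code of your own. Each camera call takes 0.05 s, during which the arm holds its last target. There are 200 camera calls.

TASK

Push the lever over to lift the gate so that the loaded trolley rolls down the inclined track by itself, and leave it untouched until its buffer plate has passed the black line across the deck. Then catch it gently on its sprung buffer plate with the fingers, running along with it so that the soft spring never gives more than about a centimetre, and never let it run on to the lip at the bottom. Bring it to rest with the face of the buffer plate level with the test probe, hold it still there for three seconds, and finish while still holding it, its plate resting against the fingers.

Things in the scene. Friction and masses are not known exactly. Their poses are not given: they have to be found in the camera images.
- track: Fixed inclined aluminium track, deck 110 mm wide, 720 mm long, along its own y axis; downhill is -y. Origin on the table under its middle, z up; it may stand turned. Deck surface at height 0.060 + 0.028*y (m) over the table, y along the track. Deck is bare but for a lip 20 mm high over it at y = -0.34. Beside the far edge at x = +0.079 lies the gate shaft, 30 mm over the deck, y = -0.08 to 0.20.
- mark (a point): Middle of the black line, 6 mm wide, across the deck, at y = 0 along the track, on the deck surface.
- trolley: Trolley with brass actuator, 180 x 80 mm, 80 mm high over the deck. Runs only along the track. Origin on the deck under its middle. 0.76 kg nominal (80-130 %), drag 0.91 N per m/s, no dry friction: free, it nears 0.23 m/s nominal (0.18-0.30) with time constant 0.84 s (0.67-1.09). At the start it leans on the gate, buffer face at y = 0.156 along the track; stop after 0.47 m of travel.
- face (a point): Middle of the front (downhill) surface of the trolley's buffer plate: steel, 70 mm wide across the track, 8 mm thick, from 20 to 80 mm over the deck, square to the track. This point is 50 mm over the deck and 113 mm downhill of the trolley's origin (less when the buffer is pressed in). Catch and hold the trolley on this surface.
- buffer (a joint): How far the sprung buffer plate is pressed in towards the trolley (m): 0 free, 0.024 at its end. Spring 80 N/m, damping 1 N per m/s, plate 0.06 kg; the trolley leaning on it at rest presses it in 2 to 4 mm. More than 12 mm counts as a hard catch.
- gate (a joint): Gate angle (rad): 0 shut, 1.1 fully over. A shaft beside the far edge of the track (x = +0.079, 30 mm over the deck) carries a blade across the trolley's way and an upright lever at y = -0.06 along the track. Pushing the lever away from the lane (track's +x) swings the blade up; somewhere between 0.2 and 0.8 the trolley comes free. It stays where left (friction 0.05 N m).
- knob (a point): Centre of the black ball, 22 mm across, on top of the gate lever: 85 mm from the shaft's axis, straight above it when shut. The lever is a 10 mm round rod.
- probe: Fixed test probe on a small stand beside the robot's side of the track (x = -0.092 along the track), axes parallel to the track's; base 36 x 40 mm, post 95 mm high. Its place along the track varies. Origin on the table under the post.
- probe_tip (a point): Tip of the probe, 36 mm from the post towards the track and 85 mm over the table. The trolley is at the station when the front surface of its buffer plate has the same y along the track as this tip.
Not all that is in view belongs to the job. What is shaped like the probe but red is not meant.

How it is judged:
By the outcome, as a careful person would: the job done as asked, in the order asked, and still so for the second after the job is handed in, while the arm keeps its last pose, push and grip.
It also fails if it takes over 48 s, if anything falls off the work surface, if the arm or the gripper's body presses on something with over 40 N, if the wrist force passes 120 N, or if a joint passes its speed limit or range.

## Working session

There is one attempt and no reset: what is moved stays moved. The work goes in short steps, each a Python script; the robot and the scene stay as the last script left them, time stands still between calls to the robot, and variables do not carry over. Pictures are saved under pics/ and viewed, at most 10 in all, crops included, and the job is handed in when it is done.

```bash
mkdir -p pics; ls
python3 - <<'E'
from rig import manip
import cv2,numpy as np,pickle
d={}
for n in("scene","side","wrist"):
    p=(manip.get_position(),manip.get_ee_rot());c=manip.camera(n);c['tcp']=p;d[n]=c
    cv2.imwrite(f"pics/{n}0.png",c["image"][:,:,::-1])
    print(n,{k:np.round(v,4).tolist() if k!='tcp' else v for k,v in c.items() if k!="image"})
pickle.dump(d,open("c0.pkl","wb"))
print(manip.get_time(),manip.get_joint_positions(),manip.get_ee_rot(),manip.get_width())
im=np.hstack([d["scene"]["image"],d["side"]["image"]])
E
```

```text
pics
scene {'fx': 505.3621, 'fy': 505.3621, 'cx': 281.4456, 'cy': 211.1614, 'k1': -0.1555, 'cam_to_world': [[-0.8255, 0.414, -0.3836, 0.8886], [0.5643, 0.5943, -0.5729, 0.775], [-0.0092, -0.6894, -0.7243, 0.9694], [0.0, 0.0, 0.0, 1.0]], 'tcp': (array([6.24468488e-01, 3.27844080e-05, 2.52512981e-01]), array([-2.22064852e+00, -2.22060429e+00,  1.73159976e-03]))}
side {'fx': 409.2218, 'fy': 409.2218, 'cx': 277.1556, 'cy': 214.6214, 'k1': -0.0334, 'cam_to_world': [[0.999, -0.0431, 0.0141, 0.4208], [-0.0426, -0.7848, 0.6182, -0.5268], [-0.0156, -0.6182, -0.7859, 0.9032], [0.0, 0.0, 0.0, 1.0]], 'tcp': (array([6.24477843e-01, 2.94440433e-05, 2.52537328e-01]), array([-2.22067804e+00, -2.22062790e+00,  1.69551353e-03]))}
wrist {'fx': 308.4917, 'fy': 308.4917, 'cx': 279.2784, 'cy': 209.7475, 'k1': -0.0707, 'mount': [[-0.0004, -0.9539, -0.3003, 0.0757], [1.0, -0.0006, 0.0006, 0.0002], [-0.0008, -0.3002, 0.9539, -0.1213], [0.0, 0.0, 0.0, 1.0]], 'tcp': (array([6.24518000e-01, 4.66743311e-05, 2.52600664e-01]), array([-2.22065210e+00, -2.22078139e+00,  1.56097518e-03]))}
0.15 [-1.89974248e-02  4.23732249e-01  1.63042383e+00  3.21682945e-05
  1.08857490e+00 -1.90432622e-02] [-2.22081313e+00 -2.22088176e+00  1.20751905e-03] 0.08545640694775354
```

View pics/scene0.png

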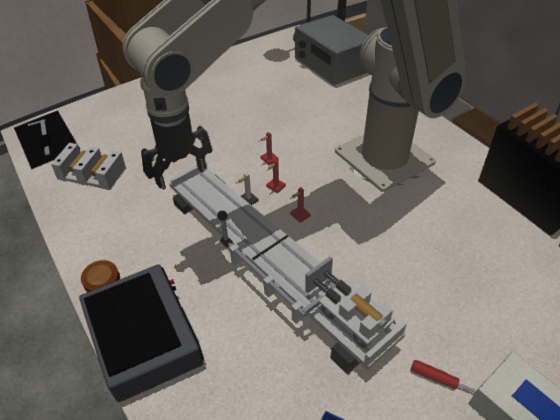

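View pics/side0.png

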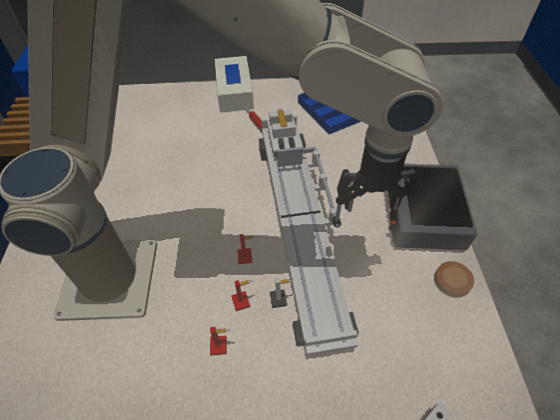

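The scene view shows the trolley at about (350,300), the black line at (270,246), the gate knob at (222,215) and the grey probe at (249,190). The red look-alikes are at (268,148), (276,175) and (300,205). In the side view the line is at (300,214), the knob at (336,221) and the grey probe at (279,293), with reds at (244,250), (240,296) and (218,342). I choose the grey probe, next to the track, and will check it in close crops.

Run:
```python
import cv2
a=cv2.imread("pics/scene0.png")[165:285,200:360];cv2.imwrite("pics/s_crop.png",cv2.resize(a,None,fx=5,fy=5,interpolation=cv2.INTER_CUBIC))
a=cv2.imread("pics/side0.png")[95:305,230:370];cv2.imwrite("pics/d_crop.png",cv2.resize(a,None,fx=2.85,fy=2.85,interpolation=cv2.INTER_CUBIC))
a=cv2.imread("pics/side0.png")[190:310,225:385];cv2.imwrite("pics/e_crop.png",cv2.resize(a,None,fx=5,fy=5,interpolation=cv2.INTER_CUBIC))
```

```text
(no output)
```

View pics/s_crop.png

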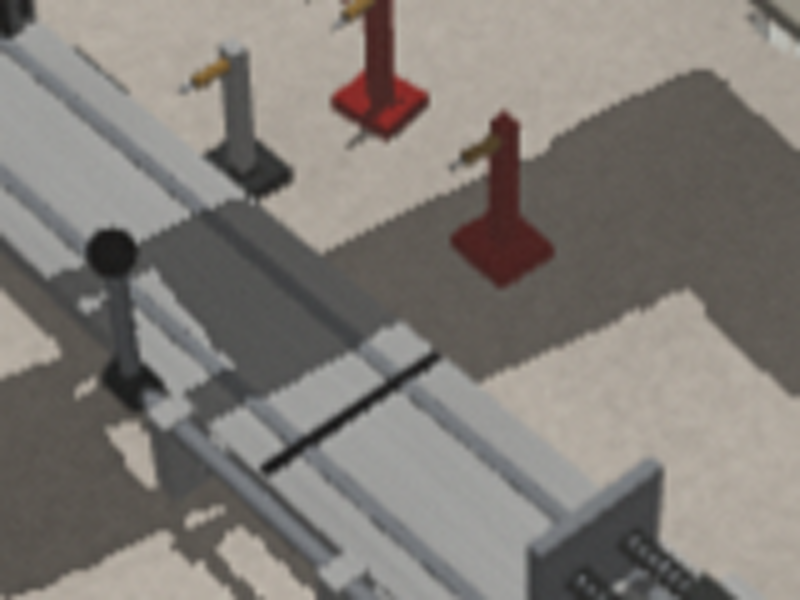

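View pics/e_crop.png

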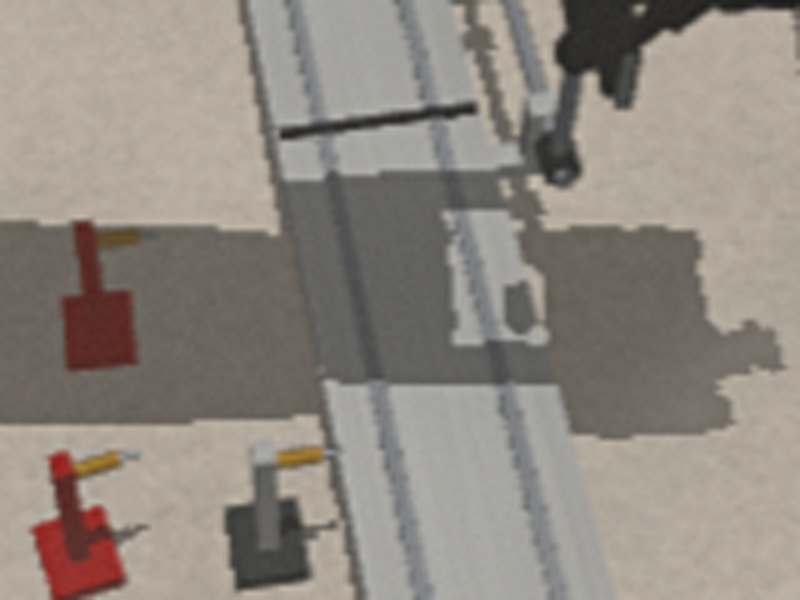

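The crops confirm the grey post on a black base. In the scene image its steel tip is at about (236,183), the line ends are (252.8,258.4) and (287,235.8), and the knob is at (222,215). In the side image the tip is at (291.7,280.3), the line ends are (281,216.2) and (320,211), and the knob is at (336.2,221.6).

```bash
cat > vis.py <<'E'
import numpy as np,cv2,pickle
def ray(c,uv):
    K=np.array([[c['fx'],0,c['cx']],[0,c['fy'],c['cy']],[0,0,1]]);
    p=cv2.undistortPoints(np.array([[uv]],float),K,np.array([c['k1'],0,0,0]))[0,0]
    T=c['cam_to_world'];d=T[:3,:3]@[p[0],p[1],1];return T[:3,3],d/np.linalg.norm(d)
def tri(*cu):
    A=0;b=0;L=[ray(c,u) for c,u in cu]
    for o,d in L: P=np.eye(3)-np.outer(d,d);A=A+P;b=b+P@o
    x=np.linalg.solve(A,b);return x,max(np.linalg.norm((np.eye(3)-np.outer(d,d))@(x-o)) for o,d in L)
def plane(c,u,z): o,d=ray(c,u);return o+d*(z-o[2])/d[2]
E
python3 - <<'E'
from vis import *
np.set_printoptions(precision=4,suppress=True)
d=pickle.load(open("c0.pkl","rb"));s,e=d["scene"],d["side"]
# refine the knob by mask
for n,c,w in(("s",s,(205,200,240,228)),("e",e,(328,214,345,230))):
    im=c["image"][w[1]:w[3],w[0]:w[2]].max(2);m=(im<60).astype(np.uint8)
    k,l,st,ce=cv2.connectedComponentsWithStats(m);print(n,st[1:].tolist(),(ce[1:]+w[:2]).tolist())
P=dict(knob=((222,215),(336.2,221.6)),tip=((236,182.8),(291.7,280.3)),lfar=((252.8,258.4),(320,211)),lnear=((287,235.8),(281,216.2)))
R={k:tri((s,a),(e,b)) for k,(a,b) in P.items()}
for k,v in R.items():print(k,*v)
v=R['lnear'][0]-R['lfar'][0];print("line len",np.linalg.norm(v),"yaw of track y", np.degrees(np.arctan2(v[1],v[0])))
for c,a,b in((s,(208,169),(319.6,264.6)),(e,(274*0+278.8,207),(297,309.6)),(e,(274,190),(297,309.6))):
    A=plane(c,a,.06);B=plane(c,b,.06)
    for i in range(6):
        pass
    print(A,B,np.degrees(np.arctan2(*(A-B)[[1,0]])))
# trolley brass / buffer plate top corners from scene crop: (528,548),(660,462)
for u in((528,548),(660,462)):print(plane(s,(200+u[0]/5-.4,165+u[1]/5-.4),.06+.028*.156+.08))
E
```

```text
s [[12, 11, 11, 10, 81]] [[221.93827160493828, 215.49382716049382]]
e [[4, 3, 9, 8, 32]] [[335.375, 221.34375]]
knob [0.5686 0.0487 0.1373] 0.003593736689273464
tip [ 0.4598 -0.0736  0.0854] 0.0005108680241631041
lfar [0.5473 0.142  0.0617] 0.0018496422715616192
lnear [0.4441 0.1305 0.0614] 0.0017235660510286773
line len 0.10378663137769648 yaw of track y -173.67018289686075
[ 0.4814 -0.1891  0.06  ] [0.4303 0.2426 0.06  ] -83.24180251798212
[0.4414 0.1621 0.06  ] [ 0.4685 -0.1338  0.06  ] 95.23312437242912
[0.4309 0.2232 0.06  ] [ 0.4685 -0.1338  0.06  ] 96.00847920595452
[0.5114 0.2948 0.1444]
[0.4403 0.2905 0.1444]
```

```bash
cat > sim.py <<'E'
import numpy as np
prof={'quint':lambda s:10*s**3-15*s**4+6*s**5,'cub':lambda s:3*s*s-2*s**3,'cos':lambda s:(1-np.cos(np.pi*s))/2,
 'trap':lambda s:np.where(s<.25,s*s/.375,np.where(s>.75,1-(1-s)**2/.375,(s-.125)/.75)),'lin':lambda s:s}
def run(g,v,D,T,m,p,lag=0.03,dt=5e-4):
    # downhill positive, finger starts at 0, face at -g
    n=int((T+1.2)/dt);t=np.arange(n)*dt
    F=D*prof[p](np.clip((t-lag)/T,0,1))
    b=-g;bv=v;xm=0;tc=None;vr=0;loss=0
    for i in range(n):   # massless plate; damper 1
        c=b-F[i];fv=(F[i]-F[i-1])/dt if i else 0
        N=max(0,80*c+1*(bv-fv)) if c>0 else 0
        if c>0 and tc is None: tc=t[i];vr=bv-fv
        bv+=dt*(.275-.91/m*bv-N/m);b+=dt*bv
        xm=max(xm,c)
    return xm*1e3,tc,vr
E
python3 - <<'E'
from sim import *
from vis import *
d=pickle.load(open("c0.pkl","rb"))
for yaw in(5.6,6.4):
    a=np.radians(yaw);M=np.array([.4957,.1362]);X=np.array([np.cos(a),np.sin(a)]);Y=np.array([-X[1],X[0]])
    k=np.r_[M+.079*X-.06*Y,.173];o,r=ray(d['scene'],(221.9,215.5));w=k-o;e=w-r*(w@r)
    c=np.r_[M+.079*X-.06*Y,.088];o,r=ray(d['side'],(335.4,221.3));w=c-o;e2=w-r*(w@r)
    print(yaw,k,"knob off",e,"collar off",e2)
print("D,g,T worst(max compression) per profile")
for D in(.17,):
  for g in(.015,.03,.045,.06):
    for T in(1.2,1.4,1.6,1.8):
      row=[max(run(g,v,D,T,m,p)[0] for m,v in((.61,.15),(.76,.185),(.99,.2))) for p in prof]
      print(D,g,T,np.round(row,1))
E
```

```text
5.6 [0.58017794 0.08419541 0.173     ] knob off [-0.00016501  0.00130702 -0.00107338] collar off [ 0.00046162 -0.00077541 -0.00049223]
6.4 [0.5808958  0.08537997 0.173     ] knob off [ 0.00028691  0.00189442 -0.00175965] collar off [ 1.05414677e-03 -7.34328113e-05  1.50446492e-04]
D,g,T worst(max compression) per profile
0.17 0.015 1.2 [22.1 21.9 21.9 22.  19.9]
0.17 0.015 1.4 [22.5 22.  22.  22.  14.1]
0.17 0.015 1.6 [22.8 22.2 22.3 22.2 11.9]
0.17 0.015 1.8 [23.  22.4 22.5 22.4 13. ]
0.17 0.03 1.2 [22.  22.3 22.3 21.5 18.9]
0.17 0.03 1.4 [22.  21.6 21.7 21.5 19.6]
0.17 0.03 1.6 [22.3 21.7 21.8 21.4 13.7]
0.17 0.03 1.8 [22.6 21.7 22.  21.2 13.9]
0.17 0.045 1.2 [23.3 15.3 17.4 18.1 16.9]
0.17 0.045 1.4 [21.8 19.9 20.8 17.1 18.5]
0.17 0.045 1.6 [21.8 20.6 21.1 17.4 19. ]
0.17 0.045 1.8 [22.1 20.4 21.2 17.4 14.7]
0.17 0.06 1.2 [20.  18.3 18.6 18.5 14.6]
0.17 0.06 1.4 [21.3 14.2 14.5 17.5 17.2]
0.17 0.06 1.6 [21.4 17.6 18.5 16.2 18.5]
0.17 0.06 1.8 [21.6 18.3 19.4 14.5 17.4]
```

```bash
cat > scan.py <<'E'
from sim import *
import itertools
# release at rest at face y=.156; f0 = -.205+D ; trigger when face at f0+g
def v_at(x,m):
    tau=m/.91;t=np.linspace(0,4,4001);X=.275*tau*(t-tau*(1-np.exp(-t/tau)));tt=np.interp(x,X,t);return .275*tau*(1-np.exp(-tt/tau)),tt
if __name__=="__main__":
  for m in(.61,.76,.99):
    R=[]
    for D,g,T in itertools.product((.17,.2,.23),np.arange(.03,.121,.01),np.arange(1.0,2.3,.1)):
        x=.156-(-.205+D+g)
        if x<.02: continue
        v,tt=v_at(x,m)
        r=[run(g,v,D,T,m,p,dt=2e-3) for p in('quint','cub','cos')]
        yc=[(-.205+D)+g-(0 if q[1] is None else q[1]*.19) for q in r]
        R.append((max(q[0] for q in r),D,g,T,v,tt,[round(q[0],1) for q in r],[q[1] for q in r],round(max(yc),3)))
    R.sort(key=lambda q:q[0])
    print(m)
    for D in(.17,.2,.23):
        for q in [q for q in R if q[1]==D][:4]:print(np.round(q[:6],3),q[6:])
E
time python3 scan.py
```

```text
0.61
[4.227 0.17  0.08  1.9   0.151 1.152] ([np.float64(3.8), np.float64(4.2), np.float64(4.2)], [np.float64(1.098), np.float64(1.012), np.float64(1.018)], np.float64(-0.147))
[4.487 0.17  0.09  2.    0.148 1.085] ([np.float64(4.0), np.float64(4.5), np.float64(4.3)], [np.float64(1.224), np.float64(1.118), np.float64(1.1280000000000001)], np.float64(-0.157))
[4.516 0.17  0.09  2.1   0.148 1.085] ([np.float64(3.7), np.float64(4.5), np.float64(4.1)], [np.float64(0.912), np.float64(0.998), np.float64(0.99)], np.float64(-0.118))
[4.948 0.17  0.07  1.8   0.154 1.218] ([np.float64(4.9), np.float64(4.0), np.float64(3.9)], [np.float64(0.7000000000000001), np.float64(0.892), np.float64(0.882)], np.float64(-0.098))
[4.9   0.2   0.08  2.2   0.139 0.946] ([np.float64(4.9), np.float64(4.3), np.float64(4.0)], [np.float64(0.8180000000000001), np.float64(1.034), np.float64(1.016)], np.float64(-0.08))
[5.705 0.2   0.08  2.1   0.139 0.946] ([np.float64(5.7), np.float64(4.1), np.float64(4.2)], [np.float64(1.454), np.float64(1.226), np.float64(1.254)], np.float64(-0.158))
[5.78  0.2   0.07  2.    0.144 1
[... 4678 characters left out ...]
 0.672] ([np.float64(8.3), np.float64(8.6), np.float64(8.2)], [np.float64(0.77), np.float64(0.936), np.float64(0.922)], np.float64(-0.041))
[8.977 0.23  0.09  2.2   0.126 0.596] ([np.float64(8.2), np.float64(9.0), np.float64(8.4)], [np.float64(0.852), np.float64(0.982), np.float64(0.966)], np.float64(-0.047))
[9.409 0.23  0.09  2.1   0.126 0.596] ([np.float64(7.3), np.float64(9.4), np.float64(8.8)], [np.float64(1.088), np.float64(1.084), np.float64(1.084)], np.float64(-0.091))
[10.273  0.23   0.1    2.2    0.112  0.512] ([np.float64(9.0), np.float64(10.3), np.float64(9.6)], [np.float64(1.308), np.float64(1.232), np.float64(1.242)], np.float64(-0.109))
real	0m3.940s
user	0m4.200s
sys	0m0.008s
```

```bash
cat > com.py <<'E'
from vis import *
from rig import manip
from scipy.spatial.transform import Rotation as Ro
yaw=np.radians(6.0);X=np.array([np.cos(yaw),np.sin(yaw),0]);Y=np.array([-X[1],X[0],0]);M=np.array([.4957,.1362,0])
ROT=Ro.from_matrix(np.c_[X,Y,[0,0,1]]@np.array([[0,1,0],[1,0,0],[0,0,-1]])).as_rotvec()
W=lambda x,y,z:M+x*X+y*Y+[0,0,z]
def L(p): q=np.asarray(p)-M;return np.array([q@X,q@Y,q[2]])
def brass(c):
    im=c['image'].astype(int);r,g,b=im[...,0],im[...,1],im[...,2]
    m=((r-b>50)&(r>g)&(g-b>20)).astype(np.uint8);m[:215]=0;m[:,:255]=0;m[340:]=0;m[:,420:]=0
    k,l,st,ce=cv2.connectedComponentsWithStats(m)
    i=1+np.argmax(st[1:,4]);return ce[i],st[i,4],L(plane(c,ce[i],.135))
E
python3 - <<'E'
from com import *
np.set_printoptions(precision=4,suppress=True)
d=pickle.load(open("c0.pkl","rb"));print(brass(d['scene']))
T=manip.get_time
print("tip",L([.4598,-.0736,.0854]),"plate",L([.4759,.2927,.144]),ROT)
t=T();manip.command_gripper(0.0,20);print("grip",T()-t,manip.get_width())
t=T();manip.move_to(W(.033,-.056,.25),ROT);print("move",T()-t,L(manip.get_position()),manip.get_joint_vel())
t=T();manip.servo_line(W(.033,-.056,.16),ROT,rate=.15);print("line .09 @.15 expect .6:",T()-t,L(manip.get_position()),manip.get_joint_vel())
manip.hold(.1);print(L(manip.get_position()),manip.get_joint_vel())
c=manip.camera("scene");print(brass(c));a=c['image'];pickle.dump(c,open("c1.pkl","wb"))
e=manip.camera("side");pickle.dump(e,open("e1.pkl","wb"));print(T())
v=np.vstack([cv2.resize(a[150:300,180:380],(800,600))[:,:,::-1]]);cv2.imwrite("pics/pre.png",v)
E
```

```text
(array([365.4291, 306.917 ]), np.int32(289), array([-0.0081,  0.2867,  0.135 ]))
tip [-0.0576 -0.2049  0.0854] plate [-0.0033  0.1577  0.144 ] [2.1021 2.3347 0.    ]
grip 0.7666999999999999 -3.028634939055336e-06
move 0.5583000000000001 [ 0.0329 -0.0554  0.2504] [-0.0227  0.0182 -0.0301 -0.0009 -0.0024 -0.0005]
line .09 @.15 expect .6: 0.75 [ 0.0338 -0.0563  0.1604] [ 0.0025 -0.02   -0.005   0.0003  0.0011  0.0002]
[ 0.034  -0.0561  0.161 ] [ 0.0028 -0.0063  0.0032  0.001  -0.0027  0.0006]
(array([365.4207, 306.9345]), np.int32(290), array([-0.008 ,  0.2867,  0.135 ]))
2.425
```

View pics/pre.png

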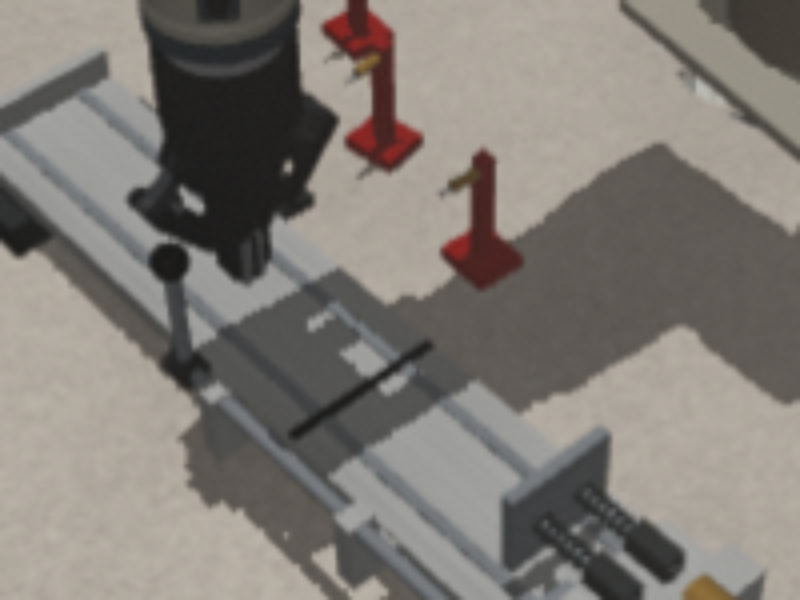

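Run:
```python
from com import *
np.set_printoptions(precision=4,suppress=True)
c=pickle.load(open("c1.pkl","rb"))
def ypl(u,y):
    o,d=ray(c,u);n=Y;s=(y-(o-M)@n)/(d@n);return L(o+s*d)
for n,u,y in(("knuckle low-left",(133,205),-.056),("knuckle bottom",(190,245),-.056),("knuckle right",(300,212),-.056),("tip bottom",(243,280),-.045),("tip left",(218,262),-.045),("tip right",(270,262),-.045),("knob",(170,263),-.06),("plate topL",(503,497),.156),("plate topR",(607,430),.156),("plate botL",(508,567),.156)):
    print(n,ypl((180+u[0]/4-.4,150+u[1]/4-.4),y))
T=manip.get_time
for y,r,ex in((-.036,.05,.4),(-.056,.1,.2)):
    p0=manip.get_position();t=T();manip.servo_line(W(.033,y,.16),ROT,rate=r);print(ex,T()-t,L(manip.get_position()),manip.get_joint_vel()[:3])
print(T(),manip.get_contact_force())
```

```text
knuckle low-left [ 0.0985 -0.056   0.2367]
knuckle bottom [ 0.0677 -0.056   0.1858]
knuckle right [-0.0062 -0.056   0.1619]
tip bottom [ 0.0433 -0.045   0.1498]
tip left [ 0.0581 -0.045   0.1747]
tip right [ 0.0244 -0.045   0.1511]
knob [ 0.0791 -0.06    0.1764]
plate topL [0.0317 0.156  0.1451]
plate topR [-0.0419  0.156   0.1386]
plate botL [0.0258 0.156  0.0774]
0.4 0.5500000000000003 [ 0.033  -0.0356  0.16  ] [-0.0085  0.0011  0.0019]
0.2 0.3500000000000001 [ 0.033  -0.0567  0.16  ] [0.0122 0.0005 0.0002]
3.325 [0.2498 0.2971 0.6095]
```

```bash
cat > go.py <<'E'
from com import *
from sim import run
from scipy.optimize import least_squares
np.set_printoptions(precision=4,suppress=True)
def xt(t,m): tau=m/.91;t=max(t,0);e=np.exp(-t/tau);return .275*tau*(t-tau*(1-e)),.275*tau*(1-e)
T=manip.get_time;S=-.205;OFF=.011;F0=-.033
print(manip.solve_ik(W(.012,S-OFF-.04,.126),ROT))
manip.servo_line(W(.012,-.056,.16),ROT,.1);manip.servo_line(W(.012,-.056,.152),ROT,.1)
y0=brass(manip.camera("scene"))[2][1]
ts=T();manip.servo_line(W(.1225,-.056,.152),ROT,.35);f1=manip.get_contact_force();t1=T()
manip.servo_line(W(.012,F0-OFF,.130),ROT,.34);t2=T()
z=[];log=[]
def cost(t,m,t0,full=True):
    x,v=xt(t-t0,m);g=.156-x-F0;best=(99,)
    for E in(.003,-.01,-.02,-.03):
        D=F0-(S+E)
        for Tm in np.arange(1.1,2.4,.1):
            q=max(run(g,v,D,Tm,mm,p,lag,dt=4e-3)[0] for p in('quint','cub') for lag in(.01,.05) for mm in(m,))
            q+=max(0,.003-E)*100
            if q<best[0]:best=(q,E,Tm,g,v)
    return best
go=None
for k in range(20):
    t=T();c=manip.camera("scene");b=brass(c);z.append((t,b[2][1]-y0+.156))
    if z[-1][1]>.15:
        if k>8: break
        continue
    A=np.array([q for q in z if q[1]<.15])
    r=least_squares(lambda p:np.r_[[(.156-xt(a-p[1],p[0])[0]-y)/.0008 for a,y in A],(p[0]-.76)/.12],[.76,A[0,0]-np.sqrt(2*(.156-A[0,1])/.25)])
    m,t0=r.x;now=cost(T(),m,t0)
    if now[3]>.125 : continue
    nxt=cost(T()+.05,m,t0)
    if (len(A)>=3 and now[0]<=nxt[0]+.2) or now[3]<.06: go=now;break
if go:
    q,E,Tm,g,v=go;D=F0-(S+E);ta=T()
    manip.servo_line(W(.012,S+E-OFF,.126),ROT,rate=D/Tm)
    tb=T()
    print("go",go,"m,t0",m,t0,"D",D,"dur",tb-ta)
print("y0",y0,"push",ts,t1,f1,"ready",t2);print(np.array(z))
print(T(),L(manip.get_position()),manip.get_contact_force())
for i in range(4):
    b=brass(manip.camera("scene"));print(T(),b[1],"face if free",b[2][1]-y0+.156)
for n in("scene","side","wrist"):
    p=(manip.get_position(),manip.get_ee_rot());c=manip.camera(n);c['tcp']=p;pickle.dump(c,open(n+"2.pkl","wb"))
a=pickle.load(open("scene2.pkl","rb"))['image'][100:310,120:400];cv2.imwrite("pics/catch.png",cv2.resize(a,(800,600))[:,:,::-1])
E
python3 go.py
```

```text
[-0.2375  0.4936  1.8824 -0.      0.7656 -0.3423]
go (np.float64(8.184874988881097), 0.003, np.float64(1.9000000000000008), np.float64(0.1022493226039462), np.float64(0.15761331590560693)) m,t0 0.7911138887588774 4.147297771932614 D 0.16899999999999998 dur 2.05
y0 0.2866655388794469 push 3.9833 4.45 [-0.6192 -0.5108 -0.5709] ready 4.9333
[[4.9333 0.0921]
 [4.9833 0.0844]
 [5.0333 0.0769]]
7.1333 [ 0.0119 -0.2126  0.126 ] [-0.1023 -0.3317  0.7282]
7.1833 23 face if free -0.1697228793303264
7.2333 23 face if free -0.1697228793303264
7.2833 23 face if free -0.1697228793303264
7.3333 19 face if free -0.17068817362781893
```

View pics/catch.png

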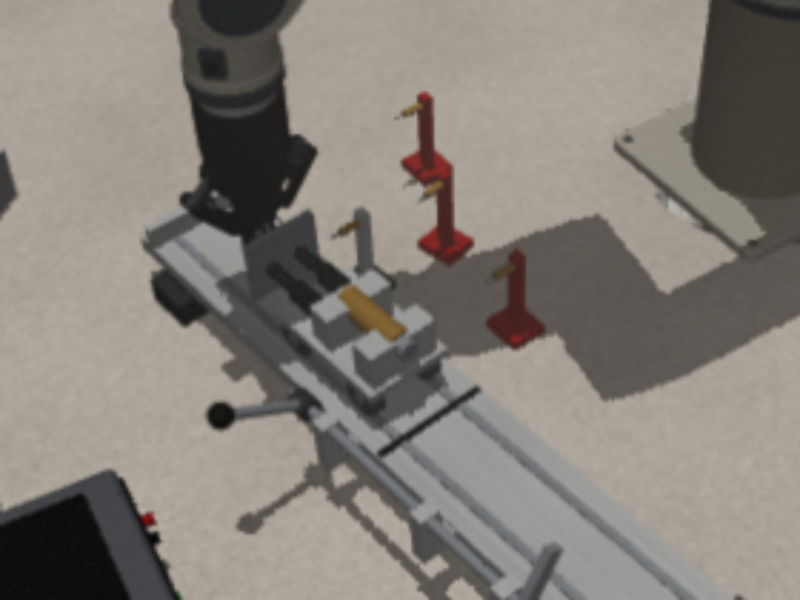

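The trolley is caught: its plate is at crop (280,255) against the fingers, just short of or level with the probe tip at crop (335,236), and the lever is well over at (220,414). Next I check the alignment in the side view.

Run:
```python
from com import *
a=pickle.load(open("side2.pkl","rb"))['image'][225:315,245:365];b=pickle.load(open("scene2.pkl","rb"))['image'][165:210,190:250]
cv2.imwrite("pics/al.png",np.hstack([cv2.resize(a,(480,360),interpolation=2),np.vstack([cv2.resize(b,(320,240),interpolation=2),np.zeros((120,320,3),np.uint8)])])[:,:,::-1])
cv2.imwrite("pics/al_side.png",cv2.resize(a,(800,600),interpolation=2)[:,:,::-1])
b=pickle.load(open("scene2.pkl","rb"))['image'][155:215,190:270];cv2.imwrite("pics/al_scene.png",cv2.resize(b,(800,600),interpolation=2)[:,:,::-1])
```

View pics/al_side.png

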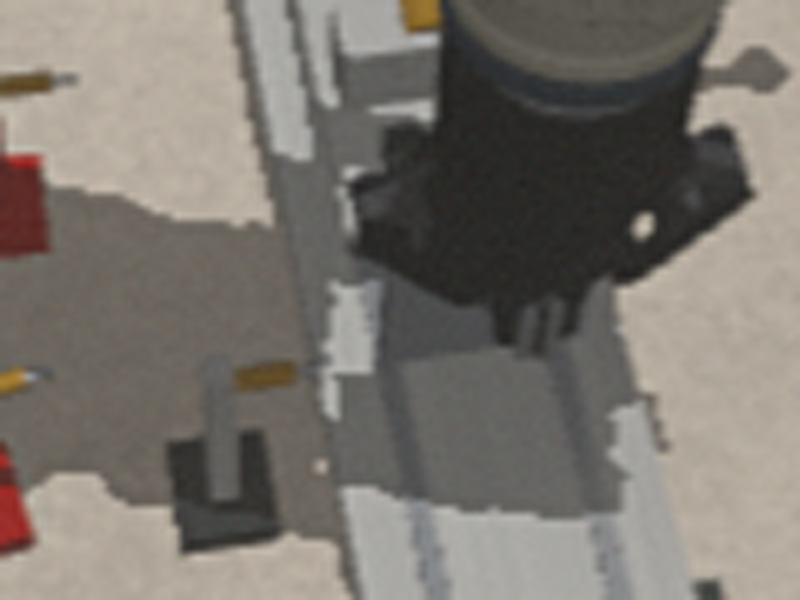

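View pics/al_scene.png

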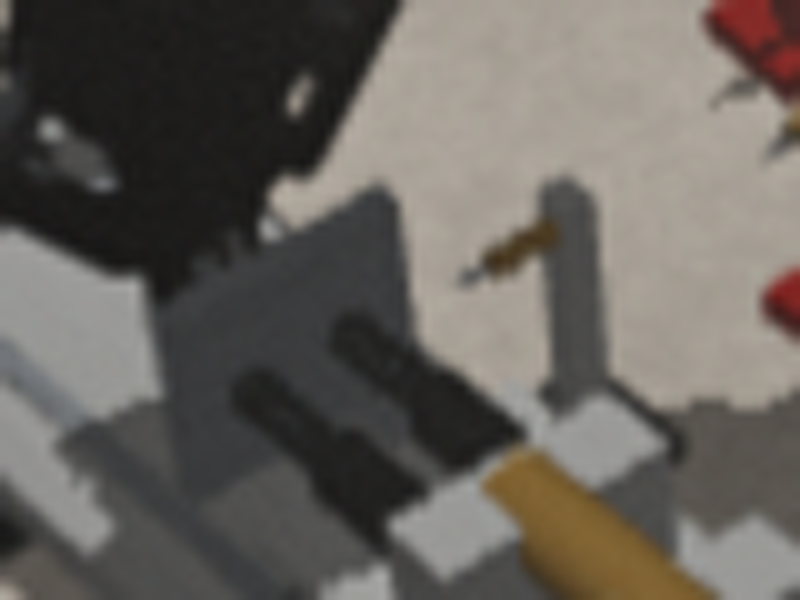

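Run:
```python
from com import *
np.set_printoptions(precision=4,suppress=True)
s=pickle.load(open("scene2.pkl","rb"));e=pickle.load(open("side2.pkl","rb"))
S=lambda a,b:(190+a/10-.45,155+b/10-.45); D=lambda a,b:(245+a/6.667-.43,225+b/6.667-.43)
print("tip tri",L(tri((s,S(462,279)),(e,D(315,372)))[0]),tri((s,S(462,279)),(e,D(315,372)))[1], "scene z.085",L(plane(s,S(462,279),.085)),"side",L(plane(e,D(315,372),.085)))
for n,u in(("topR front",(378,181)),("topL front",(160,300)),("topR rear",(398,200))):print(n,L(plane(s,S(*u),.1344)))
print("botR rear",L(plane(s,S(418,335),.0744)),"botL rear",L(plane(s,S(190,505),.0744)))
print("side bottom front",[L(plane(e,D(*u),.0744)) for u in((383,360),(495,350))])
im=s['image'].astype(int);r,g,b=im[...,0],im[...,1],im[...,2];m=((r-b>50)&(r>g)&(g-b>20)).astype(np.uint8);k,l,st,ce=cv2.connectedComponentsWithStats(m[180:280,210:300])
i=1+np.argmax(st[1:,4]);u=ce[i]+[210,180];print("brass",u,st[i])
for z0 in(.13,.145):
    d=pickle.load(open("c0.pkl","rb"))['scene'];print("free face",z0,.156+L(plane(s,u,z0-.009))[1]-L(plane(d,(365.43,306.92),z0))[1])
print(L(s['tcp'][0]),manip.get_time(),manip.get_contact_force())
```

```text
tip tri [-0.0575 -0.2056  0.0863] 0.0004809981840594173 scene z.085 [-0.0587 -0.2066  0.085 ] side [-0.0569 -0.2051  0.085 ]
topR front [-0.0354 -0.204   0.1344]
topL front [ 0.0298 -0.2041  0.1344]
topR rear [-0.035  -0.1951  0.1344]
botR rear [-0.0438 -0.2068  0.0744] botL rear [ 0.0356 -0.1949  0.0744]
side bottom front [array([-0.0319, -0.1984,  0.0744]), array([ 0.0069, -0.2006,  0.0744])]
brass [249.0351 209.1813] [ 29  20  22  19 171]
free face 0.13 -0.20938932716058084
free face 0.145 -0.202987906751731
[ 0.0119 -0.2128  0.126 ] 7.4833 [-0.1549  0.2918 -0.499 ]
```

Run:
```python
from com import *
manip.servo_line(W(.012,-.216,.126),ROT,rate=.008);manip.hold(.6)
print(manip.get_time(),L(manip.get_position()))
b=manip.camera("scene");c=manip.camera("side");p=(manip.get_position(),manip.get_ee_rot())
pickle.dump((b,c),open("f.pkl","wb"))
a=cv2.resize(b['image'][155:215,190:270],(800,600),interpolation=2);cv2.imwrite("pics/fin.png",a[:,:,::-1])
```

```text
8.6083 [ 0.01201844 -0.2160073   0.12600299]
```

View pics/fin.png

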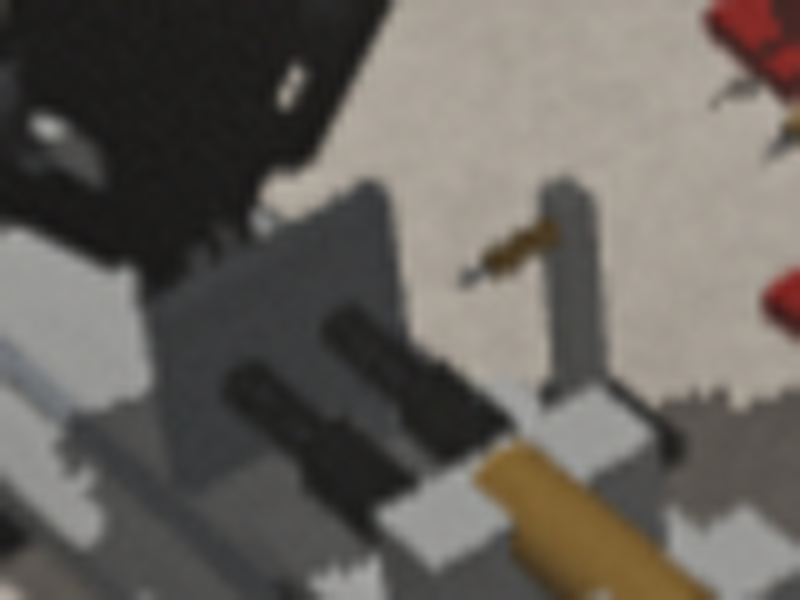

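The trolley followed the fingers. The plate's front top corner is now at about crop (372,176), roughly −0.2065 along the track, against −0.2066 for the probe tip at (462,279) in the same view. I'll hold it there and hand in.

Run:
```python
from com import *
manip.hold(4.0);c=manip.camera("scene");f=pickle.load(open("f.pkl","rb"))[0]
print(manip.get_time(),L(manip.get_position()),"img diff",np.abs(c['image'].astype(int)-f['image'])[150:280,180:320].mean())
print(manip.sign_off())
```

```text
12.7583 [ 0.01199502 -0.2159776   0.12597536] img diff 1.2557326007326006
the job is handed in; nothing more can be done
None
```

The job is handed in at 12.8 s of robot time. The trolley was released, caught below the black line and held still for 4 s with its plate against the fingers, level with the probe tip to within about 2 mm by camera. The spring was never measured directly; my catch model predicted about 8 mm of give.

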